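Set the roughness tester's selector and start it

ROBOT

A 6-joint arm with a two-finger parallel gripper is mounted at the origin on the work surface. World frame = base frame: x ahead of the robot, y to its left, z up, the work surface at z = 0. Lengths are in m, angles in rad, forces in N, time in s.
With the tool pointing down it reaches from about 0.425 to 0.95 m from the base axis. Payload 3.5 kg.
Tool frame: the origin (TCP) lies at the very end of the fingers, on their centre line; the grasp point (between the pads) lies 19 mm behind it (ctrl.grip_point_offset is the distance from the TCP to the grasp point, in m); z points along the fingers, y is the line along which they close (so a half turn about z gives the same grasp; the last joint's range is limited). The gripper opens to 85 mm and grips with 20 to 120 N. Pads are 22 mm wide; open, the fingers measure 114 mm over their backs; the gripper's body (76 mm by 85 mm) begins 54 mm behind the grasp point. The pads swing forward as they close: fully open they stand 13 mm farther back than shut.
Start: joints at [-1.373, 0.286, 1.577, -0, 1.279, -0.15], TCP at [0.23, -0.635, 0.231] pointing down, gripper open.
Joint ranges: [-2.77, 2.77], [-0.9, 2.22], [0.21, 2.48], [-1.53, 4.67], [0.24, 2.81], [-2.84, 2.84]. Speed limits (rad/s): [2.79, 2.79, 3.14, 3.14, 3.14, 3.14].

INTERFACE

Orientations are given as a unit quaternion [x, y, z, w].
In Python, from plant import telemetry, vision, ctrl gives the robot as it stands.
- The arm moves only by the tool arm_command, never from a script. Its argument "series" is one flat list of numbers, 7 for each row, row after row: the shift along the tool's x, y, z in cm, then the turn, a rotation vector about the tool's x, y, z in degrees, then the closure, from 0 (fully open) to 1 (shut). A call has 1 to 10 rows; each row is the pose to reach, as a shift and turn from the pose commanded when the call began, along the tool's axes at that moment; what a row does not reach only later rows make up. A row lasts 1/12 s, in which the tool goes at most 41.7 mm and 7.16 degrees, less where a joint would pass 70% of its speed; a pose out of reach is approached as far as the arm can. A call with a gripper value outside its range is refused whole. The fingers move at their own pace and stop on an object; "force" is the grip in N (left out, the last holds). Time passes only in rows, so rows that repeat a pose let the fingers close. It gives the time, the measured TCP pose, the force, the opening and the grip force at its end, in the units of the state.
- telemetry.get_state(): the state, without advancing time (a new reading comes with each control period).
- vision.read_camera(name): name is "scene" or "top"; returns a dict with "color" (480x640x3 uint8, blue, green, red), "K" (3x3 intrinsics, pixels), "rvec" (rotation vector, rad) and "tvec" (3), from world to camera coordinates, as OpenCV has them. Camera axes: x right, y down, z forward; pixel columns grow to the right and rows downward; lengths in m; the calibration is good to about 2 mm. A picture is of the moment at which its call begins. There is no depth.
- ctrl.sign_off(): hands the job in; it is judged then, once.
The state is a dict: "time": time; "qpos": joint angles; "dq": joint speeds; "joint_efforts": joint torques, N m; "eef_pos": TCP position; "tcp_rot": TCP orientation; "contact_force": force on the tool from outside, world axes, zero at the start; "wrist_torque": the same for the moment, N m; "opening": opening from 0.0 (shut) to 1.0 (fully open); "finger_force": force on a finger pad.
Only numpy, scipy, OpenCV 4.12 (cv2) and the standard library are available. Lean on these libraries where they do the work, as an engineer would, in place of code of your own. Each camera call takes 0.05 s, during which the arm holds its last target. There are 200 camera calls.

TASK

On the white console of the roughness tester, push the black selector lever round with a fingertip, counting its clicks, until it has clicked into the position with the green dot and stays there by itself; then press the red start key right down and let it come back up. Never press the start key before the lever is at the green dot, do not grip or force the lever, and leave all the things on and around the console where they are.

Things in the scene. Friction and masses are not known exactly. Their poses are not given: they have to be found in the camera images.
- console: White desktop console with a dark-red foot, fixed to the table, 240 (x) by 360 (y) by 70 mm high (flat top panel 70 mm above the table). Origin: centre of its underside; z up; x points away from the side where the robot stands, y to the robot's left. A low grey screen (top at most 25 mm above the panel) lies at its back right.
- selector_axis (a point): Point on the selector's vertical turning axis, at the height of the console's top panel, at x = -20 mm, y = +85 mm in the console's frame.
- selector (a joint): Lever angle in rad, growing clockwise seen from above. Eight sprung click positions 0.5236 rad (30 degrees) apart: 0, 0.524 ... 3.665; stops just beyond both ends. At 0 the lever points 105 degrees anticlockwise from the console's x. Starts in position 0 or 1. A click takes about 0.2 Nm (5 N at 40 mm from the axis); past half-way it snaps into the next position by itself and stays.
- selector_tip (a point): Point fixed to the lever, on the ring of dots: 62 mm from the axis where the lever points, 20 mm above the panel. The lever is a black bar with a white line on top, 12 mm wide, from a hub (34 mm diameter) to 52 mm out, 7 to 39 mm above the panel. Under it: black disc, radius 34 mm, top 7 mm above the panel; silver disc, radius 52 mm, top 3 mm above it.
- dot_green: Green stick-on dot, 14 mm diameter, 2 mm thick, flat on the panel 62 mm from the selector's axis: it marks the position to select. Origin at the centre of its underside. Four dots (green, yellow, blue, orange) mark click positions 3 to 6 in an order that changes; positions 0, 1, 2 and 7 have small grey dots.
- start_key (a joint): Red round start key in m: 0 when up, 0.006 when fully down; sprung, about 4 N when fully down.
- start_key_top (a point): Centre of the top face of the red start key (28 mm diameter, in a black housing), when up, at x = -40 mm, y = -110 mm in the console's frame; it is pressed straight down. It moves with the key.
- gauge_block: Loose steel block, 35 by 12 by 20 mm high, standing on the console panel between selector and key; origin at the centre of its underside. To be left alone.
- ring_gauge: Loose dark steel ring, 38 mm diameter, 16 mm high, on the console panel behind the selector; origin at the centre of its underside. To be left alone.
- wood_case: Loose wooden case, 90 by 60 by 30 mm high, on the table left of the console; origin at the centre of its underside. To be left alone.
- v_block: Loose dark steel V-block, 60 by 50 by 38 mm high, on the table right of the console; origin at the centre of its underside. To be left alone.
- oil_jar: Loose jar with yellow cap, 48 mm diameter, 70 mm high, on the table right of the console; origin at the centre of its underside. To be left alone.
- spigot: Loose turned aluminium part, 48 mm diameter foot, 50 mm high, on the table behind the console; origin at the centre of its underside. To be left alone.
- green_case: Loose flat green case, 60 (x) by 110 (y) by 25 mm high, on the table behind the console; origin at the centre of its underside. To be left alone.

How it is judged:
On the way, in this order (a step that is already met when the one before it is completed fails the run):
1. the lever has clicked into the position with the green dot and rests there (horizontal distance between selector_tip and dot_green below 0.011 m and velocity of joint selector between -0.2 and 0.2 rad/s), for 0.2 s.
2. the start key is pressed down (value of joint start_key above 0.0042 m), for 0.05 s.
At the end, for the whole second after the job is handed in: The selector rests with its tip point within 11 mm (about 10 degrees) of the green dot, the start key was pressed down at least 4.2 mm after that and is up again (within 1.5 mm) (horizontal distance between selector_tip and dot_green below 0.011 m and value of joint start_key below 0.0015 m and velocity of joint selector between -0.1 and 0.1 rad/s); the robot touches nothing.
It fails at once if the start key is pressed (over 3 mm) while the lever is not at the green dot (value of joint start_key above 0.003 m and not (horizontal distance between selector_tip and dot_green below 0.011 m)).
It fails at once if the lever is gripped or forced (over 30 N between fingers and lever) (contact force between the fingers and selector above 30 N).
It fails at once if a thing on or around the console is moved by more than 15 mm or lifted (distance of any of gauge_block, ring_gauge, wood_case, v_block, oil_jar, spigot, green_case from where it was at the start of the episode above 0.015 m).
It also fails if it takes over 64 s, if anything falls off the work surface, if the arm or the gripper's body presses on something with over 40 N, if the wrist force passes 120 N, or if a joint passes its speed limit or range.

## Working session

There is one attempt and no reset: what is moved stays moved. The work goes in short steps, Python scripts to look and compute and a tool call to move; the robot and the scene stay as the last step left them, time stands still between calls to the robot, and variables do not carry over. Pictures are saved under pics/ and viewed, at most 10 in all, crops included, and the job is handed in when it is done.

Besides the shell and the picture viewer there is one more tool, called after ">>>" as name(argument=value, ...), one argument or row to a line, values as JSON. arm_command: Moves the arm, as the interface text tells. Its arguments: {"type":"object","properties":{"series":{"type":"array","items":{"type":"number"}},"force":{"type":"number"}},"required":["series"]}

```bash
mkdir -p pics; ls; python3 - <<'E'
from plant import telemetry, vision, ctrl
import cv2
for n in ("scene","top"):
    d=vision.read_camera(n); cv2.imwrite(f"pics/{n}0.png",d["color"]); print(n,d["K"],d["rvec"],d["tvec"])
s=telemetry.get_state(); print(s)
E
```

```text
pics
scene [[483.05388095   0.         321.00644235]
 [  0.         483.05388095 240.0610075 ]
 [  0.           0.           1.        ]] [ 1.59849579  1.84706644 -0.8304798 ] [ 0.0374743  -0.31615085  1.37716537]
top [[462.99084253   0.         315.01051592]
 [  0.         462.99084253 241.60298535]
 [  0.           0.           1.        ]] [ 2.17561444 -2.13605451  0.16240528] [0.01695956 0.61720072 0.95511013]
{'time': 0.1, 'qpos': array([-1.37300869e+00,  2.87122027e-01,  1.57805562e+00,  2.46331139e-05,
        1.27862146e+00, -1.49983500e-01]), 'dq': array([-0.00044226, -0.00164161, -0.00227739, -0.00050562,  0.00026163,
        0.00057538]), 'joint_efforts': array([ 4.84821339e-04, -4.07295156e+01, -2.93698007e+01, -1.73394442e-04,
        3.43707841e-03,  8.08812729e-06]), 'eef_pos': array([ 0.2299651 , -0.63397141,  0.23004199]), 'tcp_rot': array([ 9.84919976e-01,  1.73007005e-01, -1.45796415e-05, -1.10319516e-03]), 'contact_force': array([-0.15838327, -0.09106094,  0.49872675]), 'wrist_torque': array([-0.0301073 ,  0.03813937,  0.00205117]), 'finger_force': 0.0, 'opening': 1.003058253385633}
```

View pics/top0.png

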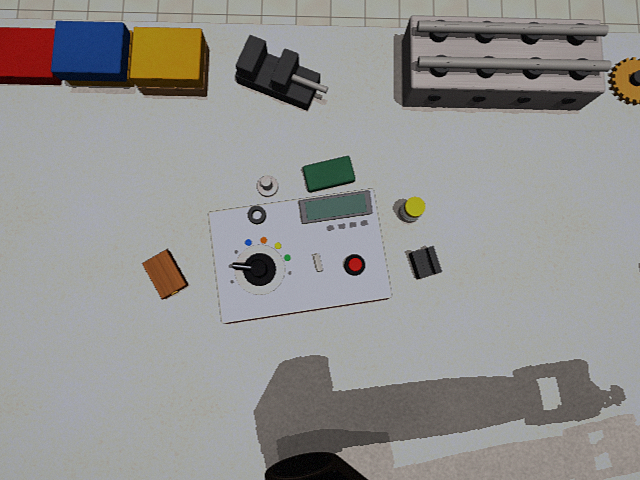

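View pics/scene0.png

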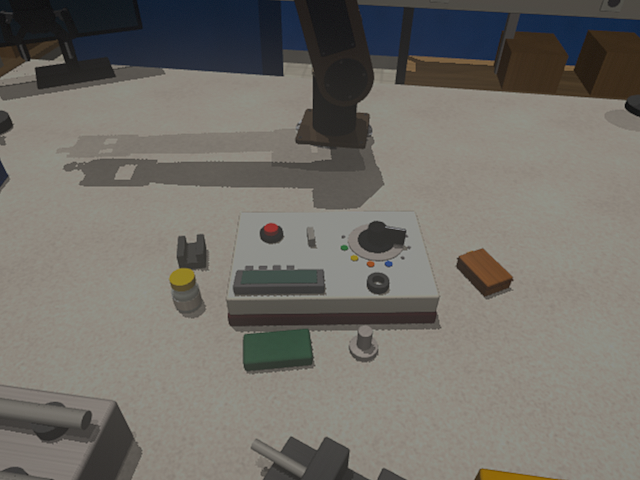

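The top picture shows the lever pointing left, tip near (230,265), which looks like position 1. The dots run clockwise: blue (248,242), orange (264,240), yellow (278,245), green (287,258), so green is position 6. The red key is at (355,265) and the gauge block at (318,262). The scene picture agrees: key at (271,231), green dot at (344,248).

```bash
cat > h.py <<'E'
import numpy as np, cv2
from plant import telemetry, vision, ctrl
def ray(d,p):
    R=cv2.Rodrigues(np.array(d["rvec"]))[0]; t=np.array(d["tvec"]).ravel()
    q=cv2.undistortPoints(np.array([[p]],float),np.array(d["K"]),None)[0,0]
    return -R.T@t, R.T@np.array([q[0],q[1],1.])
def onz(d,p,z):
    c,v=ray(d,p); return c+v*(z-c[2])/v[2]
def tri(a,pa,b,pb):
    c1,v1=ray(a,pa); c2,v2=ray(b,pb)
    s=np.linalg.lstsq(np.c_[v1,-v2],c2-c1,rcond=None)[0]
    return (c1+v1*s[0]+c2+v2*s[1])/2, np.linalg.norm(c1+v1*s[0]-c2-v2*s[1])
H={"red":(0,6),"orange":(7,17),"yellow":(22,33),"green":(50,80),"blue":(100,125)}
def blob(img,c,near,r=10):
    h=cv2.cvtColor(img,cv2.COLOR_BGR2HSV); m=cv2.inRange(h,(H[c][0],110,60),(H[c][1],255,255))
    k=np.zeros_like(m); cv2.circle(k,near,r,255,-1); y,x=np.nonzero(m&k)
    return (x.mean(),y.mean()),len(x)
E
python3 - <<'E'
from h import *
T=vision.read_camera("top");S=vision.read_camera("scene")
P=[]
for c,n,ns in [("blue",(248,242),(389,264)),("orange",(264,240),(371,264)),("yellow",(278,245),(354,258)),("green",(287,258),(344,248)),("red",(355,265),(271,230))]:
    p,k=blob(T["color"],c,n,12 if c=="red" else 6);q,k2=blob(S["color"],c,ns,14 if c=="red" else 6)
    print(c,k,k2,onz(T,p,.072).round(4),onz(S,q,.072).round(4),[np.round(v,4) for v in tri(T,p,S,q)])
    if c!="red":P.append((onz(T,p,.072)+onz(S,q,.072))[:2]/2)
# console corners: white panel
g=cv2.cvtColor(T["color"],cv2.COLOR_BGR2HSV)
co=np.array([onz(T,p,.07)[:2] for p in [(209,212),(374,189),(391,298),(222,322)]]); print(co)
# rigid fit console frame <- dots (pos 3..6)+corners
loc=np.array([[-.02+.062*np.cos(np.radians(105-30*k)),.085+.062*np.sin(np.radians(105-30*k))] for k in (3,4,5,6)]+[[.12,.18],[.12,-.18],[-.12,-.18],[-.12,.18]])
W=np.vstack([P,co]); a=loc-loc.mean(0);b=W-W.mean(0)
th=np.arctan2((a[:,0]*b[:,1]-a[:,1]*b[:,0]).sum(),(a*b).sum());R=np.array([[np.cos(th),-np.sin(th)],[np.sin(th),np.cos(th)]]);t=W.mean(0)-R@loc.mean(0)
print("yaw",np.degrees(th),"res mm",((loc@R.T+t-W)*1000).round(1))
for n,l in [("axis",(-.02,.085)),("key",(-.04,-.11)),("org",(0,0))]:print(n,(R@l+t).round(4))
A=R@(-.02,.085)+t
for p in[(231,265),(232,266)]:
  v=onz(T,p,.109)[:2]-A; print("lever console deg",np.degrees(np.arctan2(v[1],v[0])-th))
print("block",onz(T,(318,262),.08),"ring",onz(T,(257,215),.08))
E
```

```text
blue 37 31 [0.6091 0.1683 0.072 ] [0.6106 0.1662 0.072 ] [array([0.6093, 0.1674, 0.071 ]), np.float64(0.0022)]
orange 34 34 [0.6145 0.1367 0.072 ] [0.6156 0.1347 0.072 ] [array([0.6147, 0.1357, 0.0713]), np.float64(0.0021)]
yellow 34 32 [0.6034 0.1067 0.072 ] [0.6047 0.1048 0.072 ] [array([0.6036, 0.1058, 0.0711]), np.float64(0.002)]
green 29 25 [0.5785 0.0865 0.072 ] [0.5801 0.0843 0.072 ] [array([0.5787, 0.0854, 0.0709]), np.float64(0.0024)]
red 139 114 [ 0.5673 -0.0548  0.072 ] [ 0.5456 -0.0609  0.072 ] [array([ 0.5659, -0.0543,  0.0893]), np.float64(0.0023)]
[[ 0.67157939  0.25295256]
 [ 0.72857336 -0.09516786]
 [ 0.49847684 -0.13029382]
 [ 0.44378243  0.21540191]]
yaw 9.077294452843667 res mm [[-0.2 -0.2]
 [-0.4 -0.3]
 [-0.8 -0.4]
 [-1.  -0.2]
 [ 4.7  4.7]
 [ 4.5 -2.7]
 [-2.4 -5.4]
 [-4.5  4.4]]
axis [0.553  0.1418]
key [ 0.5641 -0.0539]
org [0.5862 0.061 ]
lever console deg 76.3651995248774
lever console deg 78.34761794021556
block [0.56927519 0.02181909 0.08      ] ring [0.66523375 0.1506554  0.08      ]
```

The dots fit positions 3–6 to within 1 mm. The lever is at position 1 (about 77° in the console frame, 75° nominal) and green is position 6, so 5 clicks are needed. Axis is at (0.553, 0.142), key top at (0.565, -0.054, 0.089). I'll shut the gripper and approach with the orientation fixed.

>>> arm_command(
  series=[38, -27, 3, 0, 0, 0, 1, 38, -27, 3, 0, 0, 0, 1, 38, -27, 3, 0, 0, 0, 1, 38, -27, 3, 0, 0, 0, 1, 38, -27, 3, 0, 0, 0, 1, 38, -27, 3, 0, 0, 0, 1, 38, -27, 3, 0, 0, 0, 1, 38, -27, 3, 0, 0, 0, 1, 38, -27, 3, 0, 0, 0, 1, 38, -27, 3, 0, 0, 0, 1],
)

```text
time: 1.03
eef_pos: [0.4674, -0.2907, 0.2045]
tcp_rot: [0.985, 0.173, 0.0, 0.0]
contact_force: [0.2, -1.1, -0.1]
opening: 0.003
finger_force: 0.0
```

```bash
cat >> h.py <<'E'
from scipy.spatial.transform import Rotation as Ro
A=np.array([.553,.1418]); 
def shift(*targets):
    s=telemetry.get_state(); R=Ro.from_quat(s["tcp_rot"])
    print("t",s["time"],"pos",s["eef_pos"].round(4),"F",s["contact_force"].round(1),"open",round(s["opening"],2),"rotvec",R.as_rotvec(True).round(1))
    for g in targets: print(np.round(g,3),(R.inv().apply(np.array(g)-s["eef_pos"])*100).round(1))
def pol(r,deg,z): return [*(A+r*np.array([np.cos(np.radians(deg)),np.sin(np.radians(deg))])),z]
E
python3 -c "
from h import *
shift([.5,-.2,.2],pol(.055,140,.2))"
```

```text
t 1.0333 pos [ 0.4674 -0.2907  0.2045] F [ 0.2 -1.1 -0.1] open 0.0 rotvec [177.3  31.1   0. ]
[ 0.5 -0.2  0.2] [ 6.2 -7.4  0.4]
[0.511 0.177 0.2  ] [ 20.  -42.5   0.4]
```

>>> arm_command(
  series=[19, -40, 0, 0, 0, 0, 1, 19, -40, 0, 0, 0, 0, 1, 19, -40, 0, 0, 0, 0, 1, 19, -40, 0, 0, 0, 0, 1, 19, -40, 0, 0, 0, 0, 1, 19, -40, 0, 0, 0, 0, 1, 19, -40, 0, 0, 0, 0, 1, 19, -40, 0, 0, 0, 0, 1, 19, -40, 0, 0, 0, 0, 1, 19, -40, 0, 0, 0, 0, 1],
)

```text
time: 1.87
eef_pos: [0.5061, 0.1243, 0.2047]
tcp_rot: [0.985, 0.173, 0.0, 0.0]
contact_force: [1.2, 0.5, -0.8]
opening: 0.002
finger_force: 0.0
```

```bash
python3 -c "
from h import *
shift(pol(.055,140,.2),pol(.055,140,.13))"
```

```text
t 1.8667 pos [0.5061 0.1243 0.2047] F [ 1.2  0.5 -0.8] open 0.0 rotvec [177.3  31.2   0. ]
[0.511 0.177 0.2  ] [ 2.2 -4.8  0.5]
[0.511 0.177 0.13 ] [ 2.2 -4.8  7.5]
```

>>> arm_command(
  series=[1, -2.4, 0, 0, 0, 0, 1, 2.2, -4.8, 0, 0, 0, 0, 1, 2.2, -4.8, 3, 0, 0, 0, 1, 2.2, -4.8, 5, 0, 0, 0, 1, 2.2, -4.8, 7, 0, 0, 0, 1, 2.2, -4.8, 7.5, 0, 0, 0, 1, 2.2, -4.8, 7.5, 0, 0, 0, 1],
)

```text
time: 2.45
eef_pos: [0.5092, 0.1746, 0.1275]
tcp_rot: [0.985, 0.173, -0.002, -0.0]
contact_force: [1.1, -0.0, 0.0]
opening: -0.003
finger_force: 0.0
```

```bash
python3 - <<'E'
from h import *
shift(pol(.05,140,.09))
d=vision.read_camera("scene"); cv2.imwrite("pics/s1.png",cv2.resize(d["color"][130:330,200:460],None,fx=2.5,fy=2.5,interpolation=2))
E
```

```text
t 2.45 pos [0.5092 0.1746 0.1275] F [ 1.1 -0.   0. ] open -0.0 rotvec [-177.3  -31.2    0.4]
[0.515 0.174 0.09 ] [0.5 0.2 3.7]
```

View pics/s1.png

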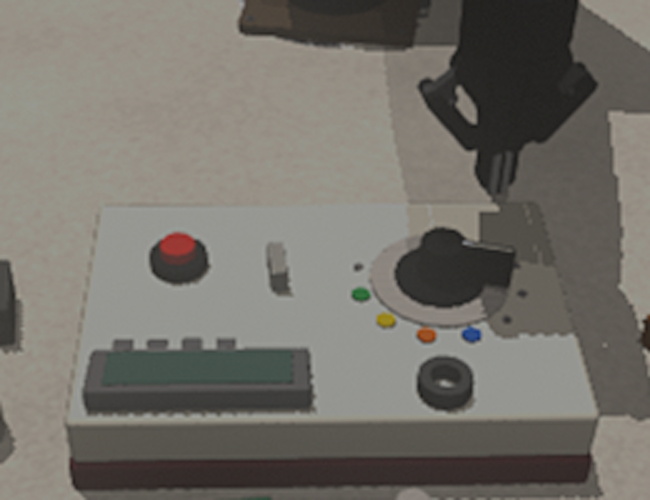

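The finger hangs at crop (497,180) on the robot side of the lever (tip at (515,265)), which is the correct trailing side. I'll go down and then work out the sweep.

>>> arm_command(
  series=[0.2, 0, 1.5, 0, 0, 0, 1, 0.5, 0.2, 3, 0, 0, 0, 1, 0.5, 0.2, 3.7, 0, 0, 0, 1, 0.5, 0.2, 3.7, 0, 0, 0, 1, 0.5, 0.2, 3.7, 0, 0, 0, 1],
)

```text
time: 2.92
eef_pos: [0.5166, 0.1746, 0.0935]
tcp_rot: [0.985, 0.173, 0.0, -0.0]
contact_force: [0.4, 0.6, 0.4]
opening: 0.006
finger_force: 0.0
```

```bash
python3 -c "
from h import *
shift(*[pol(.043,a,.09) for a in range(130,39,-10)])"
```

```text
t 2.9167 pos [0.5166 0.1746 0.0935] F [0.4 0.6 0.4] open 0.01 rotvec [-1.773e+02 -3.110e+01 -1.000e-01]
[0.525 0.175 0.09 ] [0.8 0.3 0.3]
[0.532 0.179 0.09 ] [1.6 0.1 0.3]
[0.538 0.182 0.09 ] [2.3 0.  0.3]
[0.546 0.184 0.09 ] [3.  0.1 0.3]
[0.553 0.185 0.09 ] [3.8 0.3 0.4]
[0.56  0.184 0.09 ] [4.4 0.6 0.4]
[0.568 0.182 0.09 ] [5.1 1.  0.4]
[0.574 0.179 0.09 ] [5.6 1.6 0.4]
[0.581 0.175 0.09 ] [6.  2.2 0.4]
[0.586 0.169 0.09 ] [6.3 2.8 0.4]
```

>>> arm_command(
  series=[0.8, 0.3, 0.2, 0, 0, 0, 1, 1.6, 0.1, 0.2, 0, 0, 0, 1, 2.3, 0, 0.2, 0, 0, 0, 1, 3, 0.1, 0.2, 0, 0, 0, 1, 3.8, 0.3, 0.2, 0, 0, 0, 1, 4.4, 0.6, 0.2, 0, 0, 0, 1, 5.1, 1, 0.2, 0, 0, 0, 1, 5.6, 1.6, 0.2, 0, 0, 0, 1, 6, 2.2, 0.2, 0, 0, 0, 1, 6.3, 2.8, 0.2, 0, 0, 0, 1],
)

```text
time: 3.75
eef_pos: [0.5834, 0.1711, 0.0899]
tcp_rot: [0.985, 0.172, -0.003, -0.002]
contact_force: [-7.6, 5.8, 1.5]
opening: 0.0
finger_force: 3.5
```

```bash
python3 - <<'E'
from h import *
shift(*[pol(.043,a,.09) for a in (35,25,15,5,-5,-10)])
d=vision.read_camera("scene"); cv2.imwrite("pics/s2.png",cv2.resize(d["color"][180:320,280:460],None,fx=3,fy=3,interpolation=2))
E
```

```text
t 3.75 pos [0.5834 0.1711 0.0899] F [-7.6  5.8  1.5] open 0.0 rotvec [-177.1  -31.     0.5]
[0.588 0.166 0.09 ] [ 0.3  0.6 -0. ]
[0.592 0.16  0.09 ] [ 0.4  1.3 -0. ]
[0.595 0.153 0.09 ] [ 0.4  2.1 -0. ]
[0.596 0.146 0.09 ] [ 0.3  2.8 -0. ]
[0.596 0.138 0.09 ] [ 0.   3.5 -0. ]
[0.595 0.134 0.09 ] [-0.1  3.9 -0. ]
```

View pics/s2.png

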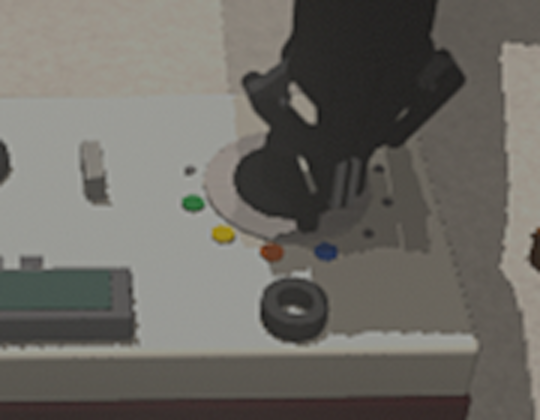

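The finger is pushing the lever, whose tip (310,225) is between blue and orange, with about 9 N on the tool. Continue.

>>> arm_command(
  series=[0.3, 0.6, 0, 0, 0, 0, 1, 0.4, 0.9, 0, 0, 0, 0, 1, 0.4, 1.3, 0, 0, 0, 0, 1, 0.4, 1.7, 0, 0, 0, 0, 1, 0.4, 2.1, 0, 0, 0, 0, 1, 0.3, 2.5, 0, 0, 0, 0, 1, 0.3, 2.8, 0, 0, 0, 0, 1, 0.1, 3.2, 0, 0, 0, 0, 1, 0, 3.5, 0, 0, 0, 0, 1],
)

```text
time: 4.55
eef_pos: [0.5975, 0.1358, 0.0909]
tcp_rot: [0.985, 0.173, 0.001, 0.001]
contact_force: [-0.4, -0.2, 0.1]
opening: 0.001
finger_force: 0.0
```

```bash
python3 - <<'E'
from h import *
shift(*[pol(.043,a,.09) for a in (-10,-20,-30,-35,-40,-45)])
d=vision.read_camera("scene"); cv2.imwrite("pics/s3.png",cv2.resize(d["color"][180:320,280:460],None,fx=3,fy=3,interpolation=2))
E
```

```text
t 4.55 pos [0.5975 0.1358 0.0909] F [-0.4 -0.2  0.1] open 0.0 rotvec [1.772e+02 3.110e+01 1.000e-01]
[0.595 0.134 0.09 ] [-0.2  0.1  0.1]
[0.593 0.127 0.09 ] [-0.7  0.7  0.1]
[0.59 0.12 0.09] [-1.2  1.2  0.1]
[0.588 0.117 0.09 ] [-1.5  1.4  0.1]
[0.586 0.114 0.09 ] [-1.8  1.6  0.1]
[0.583 0.111 0.09 ] [-2.2  1.8  0.1]
```

View pics/s3.png

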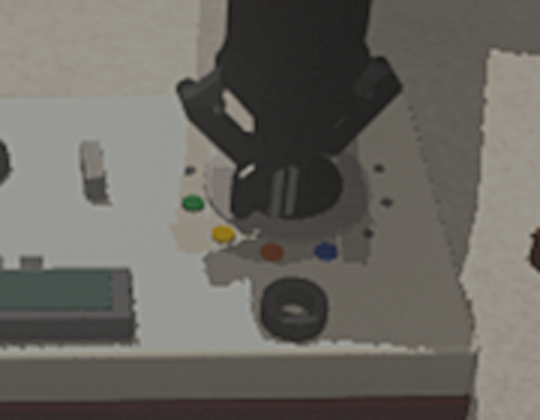

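The lever's end (240,210) points at yellow (position 5) with no force on the finger, so one click is left. Push to a finger angle of about -37°.

>>> arm_command(
  series=[-0.2, 0.1, 0, 0, 0, 0, 1, -0.4, 0.4, 0, 0, 0, 0, 1, -0.7, 0.7, 0, 0, 0, 0, 1, -0.9, 0.9, 0, 0, 0, 0, 1, -1.2, 1.2, 0, 0, 0, 0, 1, -1.4, 1.3, 0, 0, 0, 0, 1, -1.6, 1.5, 0, 0, 0, 0, 1, -1.6, 1.5, 0, 0, 0, 0, 1],
)

```text
time: 5.27
eef_pos: [0.5865, 0.1164, 0.0904]
tcp_rot: [0.985, 0.173, -0.0, 0.0]
contact_force: [0.4, 0.2, 0.4]
opening: 0.001
finger_force: 0.0
```

```bash
python3 - <<'E'
from h import *
shift(pol(.05,-5,.09),pol(.05,-5,.18))
d=vision.read_camera("scene"); cv2.imwrite("pics/s4.png",cv2.resize(d["color"][180:320,280:460],None,fx=3,fy=3,interpolation=2))
E
```

```text
t 5.2667 pos [0.5865 0.1164 0.0904] F [0.4 0.2 0.4] open 0.0 rotvec [ 1.772e+02  3.110e+01 -1.000e-01]
[0.603 0.137 0.09 ] [ 2.3 -1.4  0. ]
[0.603 0.137 0.18 ] [ 2.2 -1.4 -9. ]
```

View pics/s4.png

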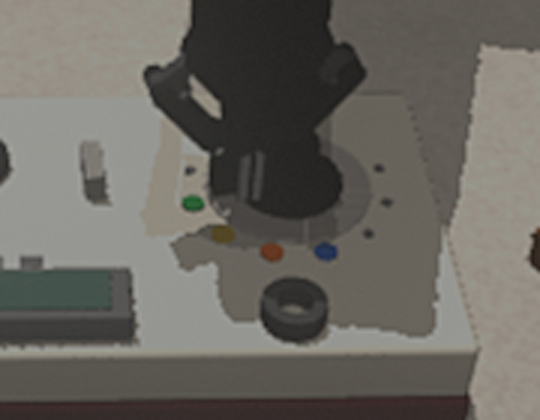

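The force is zero and the lever end (215,180) is now level with the green dot (193,203). Back off, lift, then check it unobstructed.

>>> arm_command(
  series=[0.8, -0.5, 0, 0, 0, 0, 1, 1.2, -0.8, -2, 0, 0, 0, 1, 1.2, -0.8, -5, 0, 0, 0, 1, 1.2, -0.8, -9, 0, 0, 0, 1, 0, 4, -9, 0, 0, 0, 1, -4, 8, -9, 0, 0, 0, 1, -7, 12, -9, 0, 0, 0, 1, -7, 14, -9, 0, 0, 0, 1, -7, 14, -9, 0, 0, 0, 1, -7, 14, -9, 0, 0, 0, 1],
)

```text
time: 6.15
eef_pos: [0.5692, -0.0403, 0.1809]
tcp_rot: [0.985, 0.171, 0.0, 0.0]
contact_force: [-0.2, 0.3, 0.4]
opening: 0.002
finger_force: 0.0
```

```bash
python3 - <<'E'
from h import *
shift([.5645,-.054,.18],[.5645,-.054,.12])
a=vision.read_camera("scene")["color"][180:320,280:460];b=vision.read_camera("top")["color"][190:330,200:380]
cv2.imwrite("pics/s5.png",np.hstack([cv2.resize(v,None,fx=2.2,fy=2.2,interpolation=2) for v in (a,b)]))
E
```

```text
t 6.15 pos [ 0.5692 -0.0403  0.1809] F [-0.2  0.3  0.4] open 0.0 rotvec [1.773e+02 3.080e+01 1.000e-01]
[ 0.564 -0.054  0.18 ] [-0.9  1.1  0.1]
[ 0.564 -0.054  0.12 ] [-0.9  1.1  6.1]
```

View pics/s5.png

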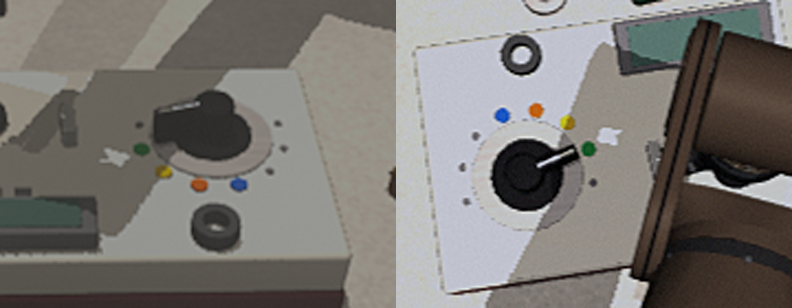

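The top view (right half) shows the lever pointing at the green dot (588,148). The left half agrees. Now the key.

>>> arm_command(
  series=[-0.9, 1.1, 0, 0, 0, 0, 1, -0.9, 1.1, 3, 0, 0, 0, 1, -0.9, 1.1, 6, 0, 0, 0, 1, -0.9, 1.1, 8, 0, 0, 0, 1, -0.9, 1.1, 8, 0, 0, 0, 1, -0.9, 1.1, 8, 0, 0, 0, 1],
)

```text
time: 6.75
eef_pos: [0.5636, -0.0497, 0.0994]
tcp_rot: [0.985, 0.174, -0.001, -0.001]
contact_force: [-0.1, -0.9, 1.0]
opening: -0.001
finger_force: 0.0
```

```bash
python3 -c "
from h import *
shift([.5645,-.054,.09],[.5645,-.054,.084],[.5645,-.054,.082])"
```

```text
t 6.75 pos [ 0.5636 -0.0497  0.0994] F [-0.1 -0.9  1. ] open -0.0 rotvec [-177.2  -31.3    0.2]
[ 0.564 -0.054  0.09 ] [-0.1  0.4  0.9]
[ 0.564 -0.054  0.084] [-0.1  0.4  1.5]
[ 0.564 -0.054  0.082] [-0.1  0.4  1.7]
```

Press in small steps, ending about 1 mm past the expected full travel, and read the force.

>>> arm_command(
  series=[-0.1, 0.4, 0, 0, 0, 0, 1, -0.1, 0.4, 0.6, 0, 0, 0, 1, -0.1, 0.4, 1, 0, 0, 0, 1, -0.1, 0.4, 1.3, 0, 0, 0, 1, -0.1, 0.4, 1.6, 0, 0, 0, 1, -0.1, 0.4, 1.7, 0, 0, 0, 1, -0.1, 0.4, 1.7, 0, 0, 0, 1, -0.1, 0.4, 1.7, 0, 0, 0, 1],
)

```text
time: 7.42
eef_pos: [0.5658, -0.0559, 0.086]
tcp_rot: [0.985, 0.173, 0.001, 0.0]
contact_force: [-1.6, 2.4, 8.9]
opening: 0.003
finger_force: 4.3
```

>>> arm_command(
  series=[0, 0, 0.2, 0, 0, 0, 1, 0, 0, 0.2, 0, 0, 0, 1, 0, 0, 0.2, 0, 0, 0, 1],
)

```text
time: 7.67
eef_pos: [0.5659, -0.056, 0.0858]
tcp_rot: [0.985, 0.173, 0.001, 0.0]
contact_force: [-5.4, 1.6, 16.7]
opening: 0.003
finger_force: 8.5
```

```bash
python3 - <<'E'
from h import *
shift()
a=vision.read_camera("scene")["color"][190:290,230:350]
cv2.imwrite("pics/s6.png",cv2.resize(a,None,fx=5,fy=5,interpolation=2))
E
```

```text
t 7.6667 pos [ 0.5659 -0.056   0.0858] F [-5.4  1.6 16.7] open 0.0 rotvec [1.772e+02 3.110e+01 1.000e-01]
```

View pics/s6.png

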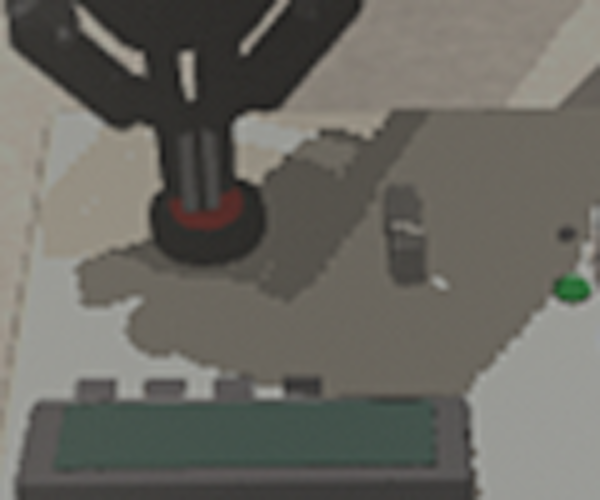

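The fingertip sits centred on the red key (about (205,210)), which has sunk into its housing; it is on a hard stop at 16.7 N. I'll ease off a little to check that the spring follows.

>>> arm_command(
  series=[0, 0, -0.3, 0, 0, 0, 1, 0, 0, -0.5, 0, 0, 0, 1, 0, 0, -0.5, 0, 0, 0, 1],
)

```text
time: 7.97
eef_pos: [0.5657, -0.0559, 0.0879]
tcp_rot: [0.985, 0.173, 0.002, 0.001]
contact_force: [2.0, 1.3, 2.2]
opening: 0.004
finger_force: 1.5
```

```bash
python3 -c "
from h import *
for i in range(3):
  vision.read_camera('top'); shift()"
```

```text
t 8.0167 pos [ 0.5658 -0.056   0.0875] F [3.  0.5 2.4] open -0.0 rotvec [177.2  31.1   0.3]
t 8.0667 pos [ 0.5657 -0.0559  0.0873] F [ 3.1 -0.4  3.5] open -0.0 rotvec [177.2  31.1   0.3]
t 8.1167 pos [ 0.5655 -0.056   0.0871] F [2.4 0.9 3.2] open -0.0 rotvec [177.2  31.1   0.2]
```

The spring force of about 3 N follows the finger 1.5 mm above the stop, so the key did go right down. Lift clear and check.

>>> arm_command(
  series=[0, 0, -1, 0, 0, 0, 1, 0, 0, -3, 0, 0, 0, 1, 0, 0, -6, 0, 0, 0, 1, 0, 0, -10, 0, 0, 0, 1, 0, 0, -12, 0, 0, 0, 1, 0, 0, -12, 0, 0, 0, 1, 0, 0, -12, 0, 0, 0, 1, 0, 0, -12, 0, 0, 0, 1, 0, 0, -12, 0, 0, 0, 1],
)

```text
time: 8.87
eef_pos: [0.5629, -0.0553, 0.2039]
tcp_rot: [0.985, 0.173, -0.003, -0.001]
contact_force: [-0.2, 1.1, -0.3]
opening: -0.002
finger_force: 0.0
```

```bash
python3 - <<'E'
from h import *
shift()
a=vision.read_camera("scene")["color"][190:330,220:460]
cv2.imwrite("pics/s7.png",cv2.resize(a,None,fx=3,fy=3,interpolation=2))
E
```

```text
t 8.8667 pos [ 0.5629 -0.0553  0.2039] F [-0.2  1.1 -0.3] open -0.0 rotvec [-177.2  -31.1    0.5]
```

View pics/s7.png

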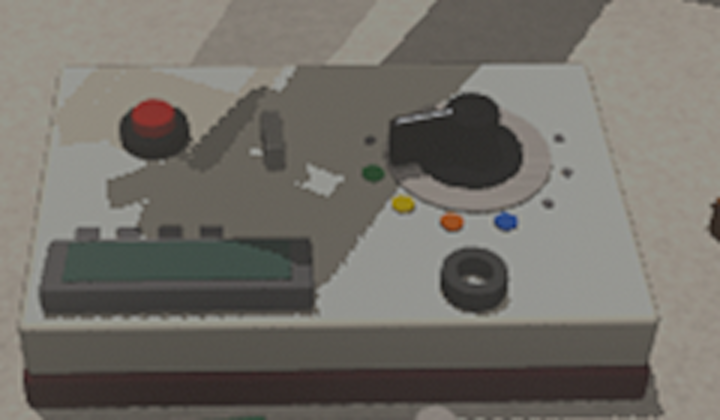

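The key (153,118) is up again, the lever points at the green dot (373,173), and the loose things are in place.

```bash
python3 -c "
from plant import ctrl
print(ctrl.sign_off())"
```

```text
the job is handed in; nothing more can be done
None
```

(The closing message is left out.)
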